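Slide a turned flange through the gap gauge

TASK

Check the turned brass flange in the gap gauge: with the fingers, push it along the steel plate, through the narrow gap between the two green pins, and on until its edge rests against the yellow stop bar, then take the hand away. The flange stays flat on the plate the whole time and is never lifted; leave the bush, the chuck jaw and the blue pot where they stand.

Things in the scene. Friction and masses are not known exactly. Their poses are not given: they have to be found in the camera images.
- flange: Loose brass flange, a plain disc 90 mm in diameter and 14 mm thick, about 0.7 kg, with a dark spot at its centre and four small black dots. It lies flat on the gauge's plate and slides on it. Origin: centre of its underside; z up. Its yaw has no meaning.
- gauge_gap (a point): Point midway between the two fixed green pins, on the plate's top face. x: the level pushing direction, from the flange's starting side through the gap to the stop bar; y: along the line through the pins; z up. Pins: round, upright, 30 mm in diameter, 30 mm tall above the plate, centred at y = +61.5 and -61.5 mm, so the gap is 93 mm wide (3 mm more than the flange).
- gauge: Dark steel plate of the gap gauge, fixed to the bench, 12 mm thick, 370 mm long along x (from x = -215 to +155 mm), 210 mm wide along y. It carries the pins and the stop bar. Origin: on the plate's underside, straight below the gap's point; same axes.
- gauge_stop (a point): Middle of the stop bar's face that looks to the pins, at the plate's top face; same axes, 135 mm beyond the gap's point along x. The yellow bar is fixed: 130 mm long along y, 20 mm thick, 22 mm tall above the plate. With the flange against it, the flange's centre is 45 mm before this face (90 mm past the gap's point).
- bush: Bystander, loose: stepped aluminium bush standing on the bench beside the plate or beyond the stop, 44 mm in diameter at the foot, 28 mm above, 45 mm tall. Origin: centre of its underside.
- jaw: Bystander, loose: stepped steel chuck jaw standing on the bench beside the plate or beyond the stop, 50 x 24 mm, 40 mm tall. Origin: centre of its underside.
- pot: Bystander, loose: blue plastic grease pot with a white band, standing on the bench beside the plate or beyond the stop, 42 mm in diameter, 56 mm tall. Origin: centre of its underside.
Things that resemble listed ones, but are neither listed nor needed, are in the scene too. Several things have the shape of the flange; the one meant has the colours described above.

How it is judged:
By the outcome, as a careful person would: the job done as asked, in the order asked, and still so for the second after the job is handed in, with the robot touching nothing.
It also fails if it takes over 48 s, if anything falls off the work surface, if the arm or the gripper's body presses on something with over 40 N, if the wrist force passes 120 N, or if a joint passes its speed limit or range.

ROBOT

A 6-joint arm with a two-finger parallel gripper is mounted at the origin on the work surface. World frame = base frame: x ahead of the robot, y to its left, z up, the work surface at z = 0. Lengths are in m, angles in rad, forces in N, time in s.
With the tool pointing down it reaches from about 0.3 to 0.875 m from the base axis. Payload 6.4 kg.
Tool frame: the origin (TCP) lies on the centre line of the jaws, within the pads' length; the fingertips stand ctrl.nose_length ahead of it and the grasp point (between the pads) lies 6 mm ahead of it (ctrl.nose_length is the distance from the TCP to the fingertips, in m); x points along the fingers, y is the direction in which the jaws open and shut, and the axes are right-handed (so a half turn about x gives the same grasp; the last joint's range is limited). The gripper opens to 85 mm and grips with 20 to 120 N. Pads are 22 mm wide; open, the fingers measure 114 mm over their backs; the gripper's body (76 mm by 85 mm) begins 54 mm behind the grasp point. The pads swing forward as they close: fully open they stand 13 mm farther back than shut.
Start: joints at [-1.404, 0.181, 1.607, -0, 1.354, -0.206], TCP at [0.209, -0.536, 0.256] pointing down, gripper open.
Joint ranges: [-2.99, 2.99], [-0.89, 2.07], [0.3, 2.58], [-1.14, 4.28], [0, 2.63], [-3.12, 3.12]. Speed limits (rad/s): [2.57, 2.57, 3.01, 3.14, 3.14, 3.14].

INTERFACE

Orientations are given as a unit quaternion [w, x, y, z].
In Python, from bench import telemetry, cams, workorder, spotter, ctrl gives the robot as it stands. The module is installed in compiled form; this text tells all that it offers.
- The arm moves only by the tool servo_tool, never from a script. Its argument "targets" is one flat list of numbers, 4 for each row, row after row: the shift along the tool's x, y, z in mm, then the turn about the tool's x in rad. A call has exactly 5 rows; each row shifts and turns the commanded pose from where the row before left it, along the tool's axes as they then stand; what a row does not reach is not made up. A row lasts 1/10 s, in which the tool goes at most 50 mm and 8.59 degrees, less where a joint would pass 70% of its speed; a pose out of reach is approached as far as the arm can. A call is refused whole if a number of a shift passes 50 or a number of a turn 0.15, either way. A call with a gripper value outside its range is refused whole. "fingers" is the finger opening in mm, from 0 to 85.4, set as the call begins (left out, the last holds). The fingers move at their own pace and stop on an object; the grip force is fixed at half the most. Time passes only in rows, so rows that do not move let the fingers close, or fill a call up. It gives the time, the measured TCP pose, the force and the opening at its end, in the units of the state.
- telemetry.get_obs(): the state, without advancing time (a new reading comes with each control period).
- cams.camera(name): name is "scene" or "top"; returns (picture, depth): 420x560x3 uint8, blue, green, red; 420x560 float32, m along the optical axis (not along the pixel's ray), 0 where there is no reading.
- cams.camera_params(name): a dict with "intrinsics" (3x3 intrinsics, pixels), "R" (3x3) and "t" (3): a world point X has camera coordinates R X + t. Camera axes: x right, y down, z forward; pixel columns grow to the right and rows downward; lengths in m; the calibration is good to about 2 mm. A picture is of the moment at which its call begins. camera_params takes no time and is no camera call.
- workorder.hand_in(): hands the job in, once; it reports no verdict.
Trained networks look in the newest picture that a camera, given by its name, has taken for a name from the list of things; names that differ only in an ending like _2 or _b are one class to them, and where a whole thing is asked for, a point or a joint stands for the part that bears it (a point fixed in the world has none). Each returns a list of dicts, best first, with "score" (0 to 1); they miss things now and then, are a little off and sometimes report something else, mostly with a low value. They report only what shows in the picture. A call takes as long as a camera call. They do not tell look-alikes from the thing itself.
- spotter.search_frame(camera, thing): "pixel" ([column, row] in pixels, amid what is visible of it).
The state is a dict: "time_s": time; "q": joint angles; "dq": joint speeds; "joint_efforts": joint torques, N m; "eef_pos": TCP position; "eef_rot": TCP orientation; "wrist_force": force on the tool from outside, world axes, zero at the start; "torque": the same for the moment, N m; "opening": opening from 0.0 (shut) to 1.0 (fully open).
Only numpy, scipy, OpenCV 4.12 (cv2) and the standard library are available. Lean on these libraries where they do the work, as an engineer would, in place of code of your own. Each camera call takes 0.05 s, during which the arm holds its last target.

## Working session

There is one attempt and no reset: what is moved stays moved. The work goes in short steps, Python scripts to look and compute and a tool call to move; the robot and the scene stay as the last step left them, time stands still between calls to the robot, and variables do not carry over. Pictures are saved under pics/ and viewed, and the job is handed in when it is done.

Besides the shell and the picture viewer there is one more tool, called after "Call:" as name(argument=value, ...), one argument or row to a line, values as JSON. servo_tool: Moves the arm, as the interface text tells. Its arguments: {"type":"object","properties":{"targets":{"type":"array","items":{"type":"number"}},"fingers":{"type":"number"}},"required":["targets"]}

```bash
mkdir -p pics; python3 - <<'E'
from bench import telemetry, cams, spotter, ctrl
import cv2,numpy as np
for c in ("scene","top"):
    im,d=cams.camera(c); cv2.imwrite(f"pics/{c}0.png",im); np.save(f"{c}0.npy",d)
    p=cams.camera_params(c); print(c,p["intrinsics"].round(1).tolist(),p["R"].round(3).tolist(),p["t"].round(3).tolist())
    for t in ("flange","gauge","bush","jaw","pot"):
        print(t,[(r["pixel"],round(r["score"],2)) for r in spotter.search_frame(c,t)])
print(telemetry.get_obs(), ctrl.nose_length)
E
```

```text
scene [[427.7, 0.0, 280.8], [0.0, 427.7, 207.9], [0.0, 0.0, 1.0]] [[0.662, 0.749, 0.001], [0.495, -0.437, -0.751], [-0.562, 0.498, -0.66]] [-0.38, -0.249, 1.134]
flange [([170.9, 208.0], 0.82), ([98.1, 243.6], 0.74), ([350.6, 177.3], 0.73), ([119.1, 321.2], 0.7), ([219.2, 262.7], 0.61), ([388.7, 253.0], 0.23)]
gauge [([278.1, 245.5], 0.95)]
bush [([338.9, 304.4], 0.65)]
jaw [([348.4, 174.3], 0.76)]
pot [([390.4, 250.6], 0.73)]
top [[488.3, 0.0, 284.3], [0.0, 488.3, 215.3], [0.0, 0.0, 1.0]] [[-0.113, -0.994, 0.007], [-0.969, 0.109, -0.22], [0.218, -0.031, -0.976]] [0.03, 0.594, 0.948]
flange [([341.7, 304.2], 0.9), ([335.6, 217.9], 0.83), ([409.8, 212.3], 0.69), ([406.7, 299.0], 0.64)]
gauge [([277.6, 214.3], 0.76)]
bush [([283.0, 140.1], 0.84)]
jaw [([179.6, 238.3], 0.84), ([282.6, 142.1], 0.64)]
pot [([223.1, 150.4], 0.79)]
{'time_s': 0.6, 'q': array([-1.40432022e+00,  1.80815865e-01,  1.60701294e+00, -4.10556579e-05,
        1.35374799e+00, -2.06323989e-01]), 'dq': array([-0.00050051,  0.00122705, -0.000107  ,  0.0005608 , -0.00044051,
        0.00064675]), 'joint_efforts': array([-4.10795246e-04, -4.44598532e+01, -3.51520836e+01, -2.42217275e-04,
        1.08882385e-03, -8.85646500e-06]), 'eef_pos': array([ 0.20942473, -0.53552676,  0.25627326]), 'eef_rot': array([-0.1310512 , -0.69484324, -0.13104055,  0.69487181]), 'wrist_force': array([ 0.17202682, -1.08971609,  0.26427189]), 'torque': array([0.04167233, 0.02304704, 0.04867147]), 'opening': 1.0000286714656403} 0.025
```

View pics/scene0.png

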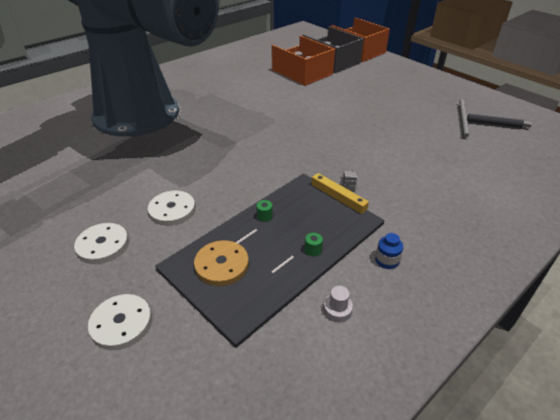

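View pics/top0.png

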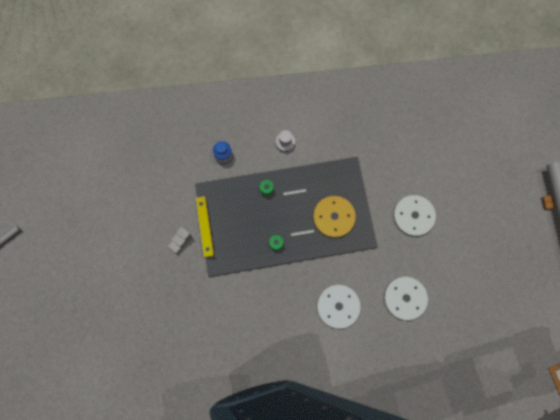

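Candidates for the flange: brass at scene (220,262) / top (335,217). Three white look-alikes are at top (415,215), (406,298), (339,306). The brass one on the plate matches the description. I'll check it in a close crop and measure.

```bash
cat > h.py <<'E'
import cv2,numpy as np
from bench import cams,telemetry,ctrl
def unproj(c,px,z):
    p=cams.camera_params(c);K,R,t=[np.array(p[k],float) for k in("intrinsics","R","t")]
    o=-R.T@t; d=R.T@np.linalg.inv(K)@np.array([px[0],px[1],1.]); return o+d*(z-o[2])/d[2]
def proj(c,X):
    p=cams.camera_params(c);x=p["R"]@np.array(X)+p["t"];x=p["intrinsics"]@x;return x[:2]/x[2]
def mask(im,col):
    h=cv2.cvtColor(im,cv2.COLOR_BGR2HSV)
    lo,hi={"brass":((8,120,70),(20,255,255)),"green":((45,100,30),(85,255,255)),"yellow":((21,150,80),(35,255,255))}[col]
    return cv2.inRange(h,lo,hi)
def circ(c,im,d,col,ztop,n=1):
    """top-face outline -> world, circle fit"""
    m=mask(im,col); k,l,s,ce=cv2.connectedComponentsWithStats(m)
    out=[]
    for i in sorted(range(1,k),key=lambda i:-s[i,4])[:n]:
        cnt=max(cv2.findContours((l==i).astype(np.uint8),0,cv2.CHAIN_APPROX_NONE)[0],key=len)[:,0]
        P=np.array([unproj(c,p,ztop)[:2] for p in cnt]).astype(np.float32)
        (cx,cy),r=cv2.minEnclosingCircle(P)
        A=np.c_[2*P,np.ones(len(P))];sol=np.linalg.lstsq(A,(P**2).sum(1),rcond=None)[0]
        out.append((s[i,4],ce[i].round(1).tolist(),unproj(c,ce[i],ztop)[:2].round(4).tolist(),sol[:2].round(4).tolist(),round(float(np.sqrt(sol[2]+sol[0]**2+sol[1]**2)),4)))
    return out
E
python3 - <<'E'
from h import *
im=cv2.imread("pics/top0.png");s=cv2.imread("pics/scene0.png")
cv2.imwrite("pics/crop.png",np.hstack([cv2.resize(im[130:280,190:390],(400,300),interpolation=2),cv2.resize(s[165:315,150:350],(400,300),interpolation=2)]))
for c,i in(("top",im),("scene",s)):
    d=np.load(c+"0.npy")
    for col,z,n in(("brass",.026,1),("green",.042,2),("yellow",.034,1)):
        for r in circ(c,i,d,col,z,n):print(c,col,r)
    m=mask(i,"yellow");cnt=max(cv2.findContours(m,0,2)[0],key=cv2.contourArea)
    b=cv2.boxPoints(cv2.minAreaRect(cnt));print([unproj(c,p,.034)[:2].round(4).tolist() for p in b])
for n in("bush","jaw","pot"):pass
for n,p in(("bush",(285,141)),("jaw",(180,240)),("pot",(222,152)),("w1",(415,215)),("w2",(406,298)),("w3",(339,306))):print(n,unproj("top",p,.02).round(3))
E
```

```text
top brass (np.int32(121), [548.1, 202.0], [0.5679, -0.6132], [0.568, -0.6133], 0.013)
top green (np.int32(162), [275.9, 242.1], [0.5436, -0.0132], [0.5438, -0.0132], 0.015)
top green (np.int32(150), [266.3, 187.1], [0.6653, -0.006], [0.6656, -0.006], 0.0152)
top yellow (np.int32(1206), [333.9, 216.5], [0.5863, -0.143], [0.5869, -0.1431], 0.0429)
[[0.634, -0.1061], [0.6243, -0.1921], [0.5395, -0.1797], [0.549, -0.0952]]
scene brass (np.int32(2094), [304.1, 61.0], [0.0844, 0.5292], [0.0751, 0.5465], 0.1391)
scene green (np.int32(327), [313.1, 244.1], [0.6743, -0.017], [0.6731, -0.0158], 0.0214)
scene green (np.int32(271), [264.0, 210.5], [0.5545, -0.0244], [0.5532, -0.0232], 0.0225)
scene yellow (np.int32(382), [338.9, 189.5], [0.5969, 0.1314], [0.5954, 0.1453], 0.0421)
[[0.5404, 0.1101], [0.526, 0.1384], [0.6566, 0.1473], [0.6669, 0.121]]
bush [ 0.774 -0.059  0.02 ]
jaw [0.575 0.19  0.02 ]
pot [0.764 0.084 0.02 ]
w1 [ 0.573 -0.321  0.02 ]
w2 [ 0.399 -0.271  0.02 ]
w3 [ 0.398 -0.13   0.02 ]
```

View pics/crop.png

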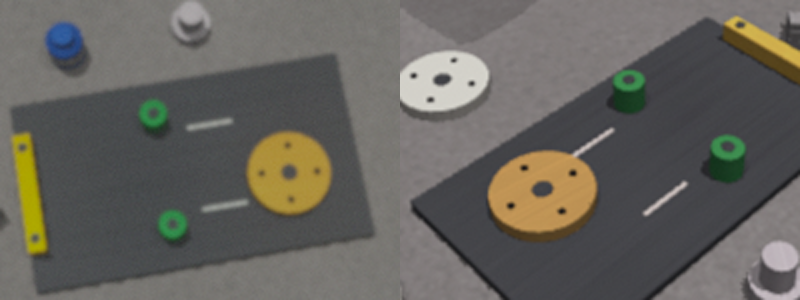

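The crop confirms it: a brass disc with a dark centre and four dots, lying on the plate before the pins (top image 335,217). Next is a more precise fit that models the visible side walls.

```bash
cat >> h.py <<'E'
from scipy.optimize import least_squares
from scipy.spatial.transform import Rotation as Ro
def comps(im,lo,hi,amin=60):
    m=cv2.inRange(cv2.cvtColor(im,cv2.COLOR_BGR2HSV),lo,hi)
    return [c for c in cv2.findContours(m,0,cv2.CHAIN_APPROX_NONE)[0] if cv2.contourArea(c)>amin]
def cen(c):
    M=cv2.moments(c);return np.array([M["m10"],M["m01"]])/M["m00"]
def cyl(c,cnt,r,z0,z1):
    target=cen(cnt);a=np.linspace(0,2*np.pi,60,endpoint=False)
    def f(x):
        P=[proj(c,(x[0]+r*np.cos(t),x[1]+r*np.sin(t),z)) for z in(z0,z1) for t in a]
        return cen(cv2.convexHull(np.array(P,np.float32)))-target
    return least_squares(f,unproj(c,target,(z0+z1)/2)[:2],diff_step=1e-3).x
def measure(c,im):
    g=[cyl(c,k,.015,.012,.042) for k in sorted(comps(im,(45,80,25),(85,255,255)),key=cv2.contourArea)[-2:]]
    g.sort(key=lambda p:p[0])
    k=[k for k in comps(im,(8,90,60),(36,255,255),300)]
    return g,k
E
python3 - <<'E'
from h import *
for c in("top","scene"):
    im=cv2.imread(f"pics/{c}0.png");g,k=measure(c,im)
    print(c,[x.round(4) for x in g],np.linalg.norm(g[1]-g[0]).round(4))
    m=(g[0]+g[1])/2;y=(g[0]-g[1])/np.linalg.norm(g[0]-g[1]);x=np.array([y[1],-y[0]])
    print("mid",m.round(4),"x",x.round(4))
    for q in k:
        p=cyl(c,q,.045,.012,.026);print(cen(q).round(1),cv2.contourArea(q),p.round(4),"gauge xy",((p-m)@x).round(4),((p-m)@y).round(4))
o=telemetry.get_obs();w,a,b,d=o["eef_rot"];print(o["time_s"]);print(Ro.from_quat([a,b,d,w]).as_matrix().round(4))
E
```

```text
Traceback (most recent call last):
  File "h.py", line 37, in measure
    g=[cyl(c,k,.015,.012,.042) for k in sorted(comps(im,(45,80,25),(85,255,255)),key=cv2.contourArea)[-2:]]
       ~~~^^^^^^^^^^^^^^^^^^^^
  File "h.py", line 35, in cyl
    return least_squares(f,unproj(c,target,(z0+z1)/2)[:2],diff_step=1e-3).x
           ~~~~~~~~~~~~~^^^^^^^^^^^^^^^^^^^^^^^^^^^^^^^^^^^^^^^^^^^^^^^^^
  File "h.py", line 33, in f
    P=[proj(c,(x[0]+r*np.cos(t),x[1]+r*np.sin(t),z)) for z in(z0,z1) for t in a]
       ~~~~^^^^^^^^^^^^^^^^^^^^^^^^^^^^^^^^^^^^^^^^^
  File "h.py", line 7, in proj
    p=cams.camera_params(c);x=p["R"]@np.array(X)+p["t"];x=p["intrinsics"]@x;return x[:2]/x[2]
ValueError: time passes only in moves, steps and waits
```

```bash
python3 - <<'E'
s=open("h.py").read()
s=s.replace("def unproj","import functools\n@functools.lru_cache\ndef par(c): return cams.camera_params(c)\ndef unproj",1).replace("p=cams.camera_params(c)","p=par(c)")
s=s.replace("    return least_squares(f,unproj(c,target,(z0+z1)/2)[:2],diff_step=1e-3).x","""    z=(z0+z1)/2;x=unproj(c,target,z)[:2]
    for _ in range(6): x=x-(unproj(c,f(x)+target,z)-unproj(c,target,z))[:2]
    return x""")
open("h.py","w").write(s)
E
cat >m.py <<'E'
from h import *
import sys
def run(ims):
  for c,im in ims:
    g,k=measure(c,im)
    m=(g[0]+g[1])/2;y=(g[0]-g[1])/np.linalg.norm(g[0]-g[1]);x=np.array([y[1],-y[0]])
    print(c,[v.round(4) for v in g],np.linalg.norm(g[1]-g[0]).round(4),"mid",m.round(4),"x",x.round(4))
    for q in k:
        p=cyl(c,q,.045,.012,.026);print(cen(q).round(1),cv2.contourArea(q),p.round(4),"gauge xy",((p-m)@x).round(4),((p-m)@y).round(4))
E
python3 - <<'E'
from m import *
run([(c,cv2.imread(f"pics/{c}0.png")) for c in("top","scene")])
im=cv2.imread("pics/top0.png")
for q in comps(im,(8,90,60),(36,255,255),300):
    if cv2.contourArea(q)<900: print([unproj("top",p,.034)[:2].round(4).tolist() for p in cv2.boxPoints(cv2.minAreaRect(q))])
o=telemetry.get_obs();w,a,b,d=o["eef_rot"];print(o["time_s"]);print(Ro.from_quat([a,b,d,w]).as_matrix().round(4))
E
```

```text
top [array([ 0.5459, -0.0133]), array([ 0.669 , -0.0057])] 0.1234 mid [ 0.6074 -0.0095] x [-0.062   0.9981]
[334.1 216.2] 1372.0 [ 0.5901 -0.1454] gauge xy -0.1345 0.0257
[204.5 226.9] 612.5 [0.5981 0.1358] gauge xy 0.1457 0.0003
scene [array([ 0.5406, -0.0132]), array([ 0.6639, -0.0057])] 0.1235 mid [ 0.6023 -0.0094] x [-0.0611  0.9981]
[221.  262.5] 1924.5 [ 0.5858 -0.1451] gauge xy -0.1344 0.0247
[339.7 192.8] 835.0 [0.5923 0.1405] gauge xy 0.1502 0.0008
[304.   60.8] 2077.0 [0.0702 0.5423] gauge xy 0.5833 0.4974
[369.8  37.9] 957.0 [0.0783 0.8549] gauge xy 0.8948 0.4702
[472.9  46.2] 2456.0 [0.3588 1.0554] gauge xy 1.0778 0.178
[[0.663, 0.1498], [0.6637, 0.1255], [0.529, 0.1185], [0.5284, 0.1422]]
0.6
[[-0.      0.3642 -0.9313]
 [-0.     -0.9313 -0.3642]
 [-1.      0.      0.    ]]
```

```bash
cat > plan.py <<'E'
from h import *
def axes():
    o=telemetry.get_obs();w,a,b,d=o["eef_rot"];return o,Ro.from_quat([a,b,d,w]).as_matrix()
def plan(target,zdir,n,vmax=45):
    o,R=axes();p=o["eef_pos"].copy();target=np.array(target)
    zt=np.array([*zdir,0]);zt/=np.linalg.norm(zt)
    # turn about tool x
    ang=np.arctan2(np.dot(np.cross(R[:,2],zt),R[:,0]),R[:,2]@zt)
    nt=max(1,int(np.ceil(abs(ang)/.14)));rows=[]
    print("turn",ang,"err",(target-p).round(4))
    for i in range(n):
        d=(R.T@(target-p))*1000/ (n-i); 
        d=d.round(); t=round(ang/nt,3) if i<nt else 0.
        rows.append([*d.astype(int).tolist(),t]); p=p+R@d/1000; R=R@Ro.from_rotvec([t,0,0]).as_matrix()
    for i in range(0,n,5):print(sum(rows[i:i+5],[]))
E
python3 - <<'E'
from plan import *
plan([.592,-.211,.12],(.0615,-.998),15)
E
```

```text
turn -1.2595328153724092 err [ 0.3826  0.3245 -0.1363]
[9, -11, -32, np.float64(-0.14), 9, -6, -33, np.float64(-0.14), 9, -2, -33, np.float64(-0.14), 9, 3, -33, np.float64(-0.14), 9, 8, -33, np.float64(-0.14)]
[9, 12, -31, np.float64(-0.14), 9, 16, -29, np.float64(-0.14), 9, 20, -27, np.float64(-0.14), 9, 24, -24, np.float64(-0.14), 9, 27, -20, 0.0]
[9, 27, -20, 0.0, 9, 27, -20, 0.0, 9, 27, -20, 0.0, 10, 26, -20, 0.0, 9, 27, -20, 0.0]
```

Call:
servo_tool(
  targets=[9,-11,-32,-0.14,9,-6,-33,-0.14,9,-2,-33,-0.14,9,3,-33,-0.14,9,8,-33,-0.14],
  fingers=40,
)

```text
time_s: 1.1
eef_pos: [0.3383, -0.4266, 0.2111]
eef_rot: [-0.363, -0.607, -0.363, 0.607]
wrist_force: [-0.1, -1.0, -0.2]
opening: 0.466
```

Call:
servo_tool(
  targets=[9,12,-31,-0.14,9,16,-29,-0.14,9,20,-27,-0.14,9,24,-24,-0.14,9,27,-20,0],
)

```text
time_s: 1.6
eef_pos: [0.4658, -0.3177, 0.1661]
eef_rot: [0.516, 0.483, 0.516, -0.483]
wrist_force: [-0.4, -0.6, -0.3]
opening: 0.471
```

Call:
servo_tool(
  targets=[9,27,-20,0,9,27,-20,0,9,27,-20,0,10,26,-20,0,9,27,-20,0],
)

```text
time_s: 2.1
eef_pos: [0.5933, -0.2095, 0.1198]
eef_rot: [0.515, 0.484, 0.515, -0.484]
wrist_force: [0.2, -0.2, 0.8]
opening: 0.468
```

```bash
python3 - <<'E'
from plan import *
o,R=axes();print(o["time_s"],o["eef_pos"],o["opening"],ctrl.nose_length,R.round(3),o["wrist_force"])
plan([.592,-.211,.045],(.0615,-.998),5)
for c in("top","scene"):
    im,d=cams.camera(c);cv2.imwrite(f"pics/{c}1.png",im)
E
```

```text
2.1 [ 0.59326122 -0.20948963  0.1198228 ] 0.46804250376479273 0.025 [[-0.     0.998  0.062]
 [ 0.     0.062 -0.998]
 [-1.    -0.    -0.   ]] [ 0.23782778 -0.17701236  0.82524253]
turn 0.0004891012485996822 err [-0.0013 -0.0015 -0.0748]
[15, 0, 0, np.float64(0.0), 15, 0, 0, 0.0, 15, 0, 0, 0.0, 15, -1, 1, 0.0, 15, 0, 0, 0.0]
```

View pics/top1.png

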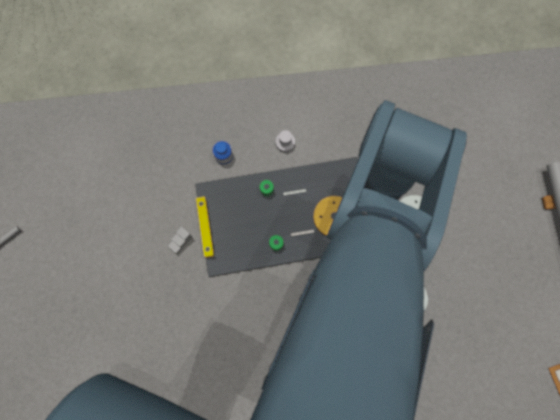

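View pics/scene1.png

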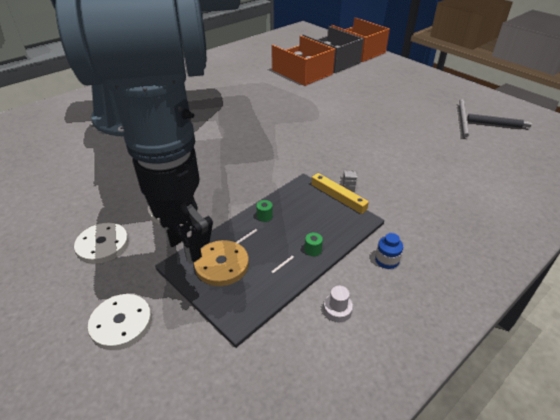

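The hand is above the plate behind the flange (scene about (195,235), flange (221,262)). Lowering now.

Call:
servo_tool(
  targets=[15,0,1,0,15,0,0,0,15,0,0,0,15,-1,0,0,15,0,0,0],
)

```text
time_s: 2.7
eef_pos: [0.5905, -0.212, 0.0436]
eef_rot: [0.515, 0.484, 0.515, -0.485]
wrist_force: [-0.1, -0.1, 0.3]
opening: 0.466
```

```bash
python3 - <<'E'
from plan import *
o,R=axes();print(o["time_s"],o["eef_pos"],o["opening"],o["wrist_force"])
im,d=cams.camera("scene");cv2.imwrite("pics/scene2.png",cv2.resize(im[170:320,120:320],(800,600),interpolation=2))
E
```

```text
2.7 [ 0.59053364 -0.21202464  0.0435957 ] 0.4657287030105277 [-0.11754971 -0.08228213  0.29227793]
```

View pics/scene2.png

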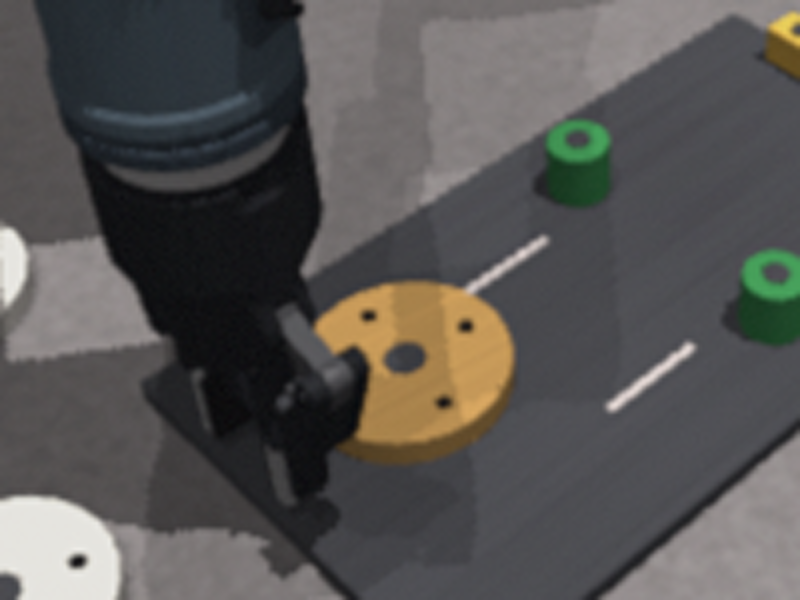

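```bash
python3 - <<'E'
from plan import *
o,R=axes();p=o["eef_pos"]
for z in(.012,.018,.024,.03):
  for s in(20,34): 
    q=p+R[:,1]*s/1000; print(z,s,[((proj("scene",(q[0]+R[0,2]*w,q[1]+R[1,2]*w,z))-[120,170])*4).round().tolist() for w in(-.011,.011)])
E
```

```text
0.012 20 [[329.0, 477.0], [284.0, 509.0]]
0.012 34 [[351.0, 497.0], [306.0, 530.0]]
0.018 20 [[327.0, 468.0], [282.0, 499.0]]
0.018 34 [[349.0, 488.0], [304.0, 520.0]]
0.024 20 [[326.0, 458.0], [280.0, 490.0]]
0.024 34 [[347.0, 478.0], [302.0, 511.0]]
0.03 20 [[324.0, 448.0], [278.0, 480.0]]
0.03 34 [[346.0, 469.0], [300.0, 501.0]]
```

Call:
servo_tool(
  targets=[1,0,0,0,1,0,0,0,1,0,0,0,1,0,0,0,0,0,0,0],
)

```text
time_s: 3.25
eef_pos: [0.5917, -0.2117, 0.0417]
eef_rot: [0.516, 0.484, 0.515, -0.484]
wrist_force: [0.4, -0.1, -0.5]
opening: 0.467
```

Call:
servo_tool(
  targets=[1,0,0,0,0,0,0,0,0,0,0,0,1,0,0,0,0,0,0,0],
)

```text
time_s: 3.75
eef_pos: [0.5913, -0.2116, 0.0392]
eef_rot: [0.515, 0.484, 0.515, -0.484]
wrist_force: [-0.9, 0.0, 0.6]
opening: 0.469
```

Call:
servo_tool(
  targets=[1,0,0,0,0,0,0,0,1,0,0,0,0,0,0,0,0,0,0,0],
)

```text
time_s: 4.25
eef_pos: [0.5914, -0.2116, 0.0372]
eef_rot: [0.515, 0.484, 0.515, -0.484]
wrist_force: [0.1, -0.5, -0.2]
opening: 0.468
```

```bash
python3 - <<'E'
from plan import *
o,R=axes();print(o["time_s"],o["eef_pos"],o["opening"],o["wrist_force"])
im,d=cams.camera("scene");cv2.imwrite("pics/scene3.png",cv2.resize(im[200:320,140:300],(800,600),interpolation=2))
p=o["eef_pos"]
for z in(.012,.016,.02,.024):
  print(z,[((proj("scene",p*[1,1,0]+[0,0,z]+R[:,1]*s+R[:,2]*w)-[140,200])*5).round().tolist() for s,w in((.02,.011),(.03,.011),(.03,-.011))])
E
```

```text
4.25 [ 0.59137317 -0.2115842   0.03721593] 0.4677411462490008 [ 0.1138627  -0.50389532 -0.15548278]
0.012 [[258.0, 491.0], [277.0, 510.0], [334.0, 469.0]]
0.016 [[256.0, 483.0], [275.0, 502.0], [332.0, 462.0]]
0.02 [[254.0, 476.0], [274.0, 494.0], [331.0, 454.0]]
0.024 [[253.0, 468.0], [272.0, 486.0], [329.0, 446.0]]
```

View pics/scene3.png

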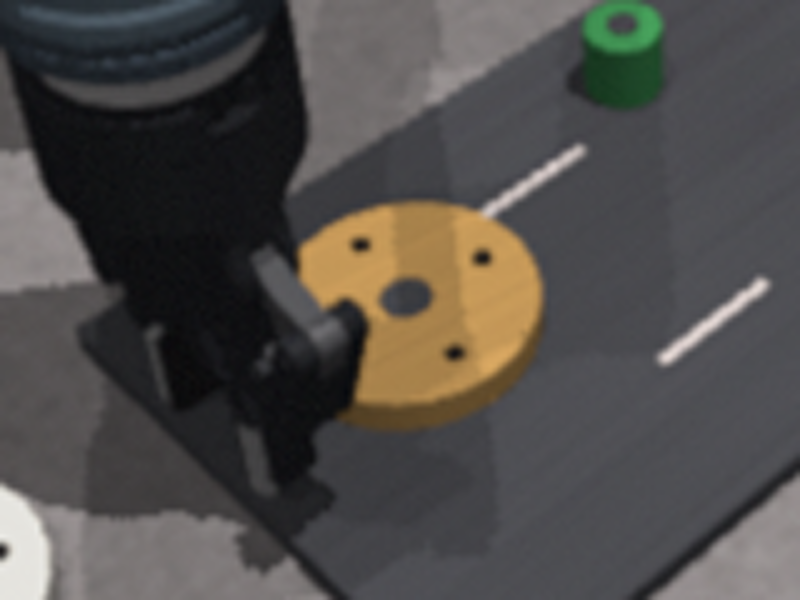

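Tips are about 17 mm above the bench (plate top 12, flange top 26), with the flange straight ahead. Pushing gently into contact.

Call:
servo_tool(
  targets=[0,0,-4,0,0,0,-4,0,0,0,-4,0,0,0,-4,0,0,0,-4,0],
)

```text
time_s: 4.8
eef_pos: [0.5905, -0.1918, 0.0375]
eef_rot: [0.516, 0.484, 0.515, -0.484]
wrist_force: [1.1, -2.8, -2.3]
opening: 0.472
```

```bash
cat >> plan.py <<'E'
def hull(c,cnt):  # disc fit on visible outline arc: match far contour points to model ellipse hull
    pass
E
python3 - <<'E'
from plan import *; from m import run
o,R=axes();print(o["time_s"],o["eef_pos"],o["wrist_force"])
im,d=cams.camera("scene");cv2.imwrite("pics/scene4.png",cv2.resize(im[150:320,120:347],(800,600),interpolation=2))
run([("scene",im)])
im,d=cams.camera("top");cv2.imwrite("pics/top4.png",cv2.resize(im[120:290,180:407],(800,600),interpolation=2))
run([("top",im)])
E
```

```text
4.8 [ 0.59050858 -0.19183722  0.03746814] [ 1.1272326  -2.78903807 -2.29085525]
scene [array([ 0.5407, -0.0133]), array([ 0.6638, -0.0056])] 0.1233 mid [ 0.6023 -0.0094] x [-0.0619  0.9981]
[231.1 260.5] 1124.5 [ 0.5934 -0.1298] gauge xy -0.1195 0.0163
[339.7 192.9] 840.0 [0.5924 0.1404] gauge xy 0.1501 0.0005
[304.   60.8] 2075.5 [0.0701 0.5427] gauge xy 0.584 0.497
[369.8  37.9] 964.5 [0.0782 0.8548] gauge xy 0.895 0.4696
[473.9  33.2] 4465.5 [0.2956 1.172 ] gauge xy 1.1982 0.233
top [array([ 0.5456, -0.0135]), array([ 0.669 , -0.0057])] 0.1236 mid [ 0.6073 -0.0096] x [-0.0629  0.998 ]
[319.8 211.6] 337.0 [ 0.6038 -0.116 ] gauge xy -0.1059 0.0102
[204.5 226.8] 606.5 [0.5982 0.1358] gauge xy 0.1456 -0.0
```

View pics/scene4.png

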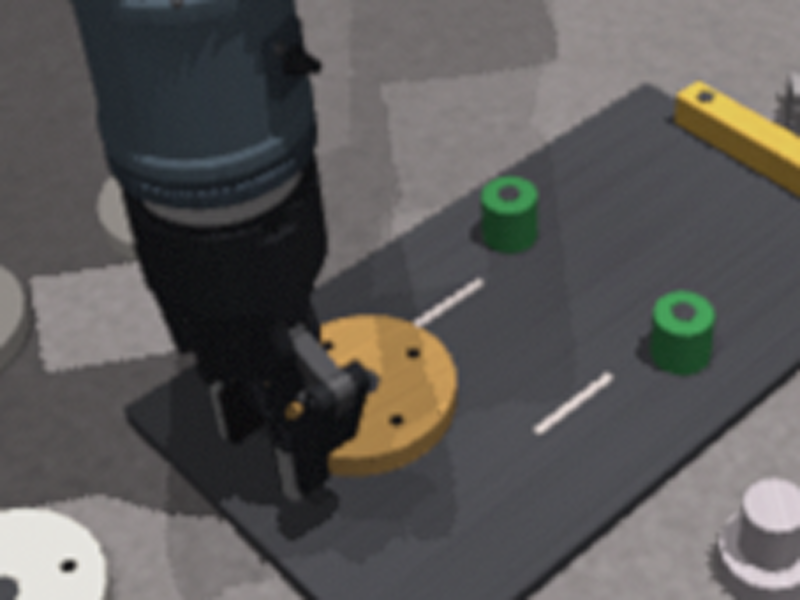

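View pics/top4.png

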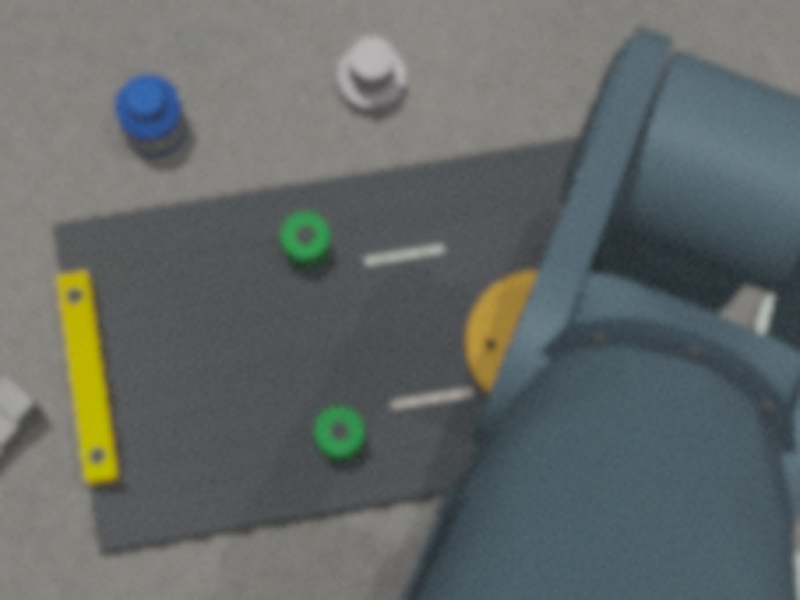

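Contact is gentle (about 3 N). Now pushing diagonally to bring the flange onto the gap axis (+tool y shifts it toward the axis).

Call:
servo_tool(
  targets=[0,0,-4,0,0,1,-5,0,0,2,-5,0,0,2,-5,0,0,2,-5,0],
)

```text
time_s: 5.4
eef_pos: [0.5957, -0.1669, 0.0374]
eef_rot: [0.515, 0.484, 0.515, -0.484]
wrist_force: [-1.0, -5.4, 2.0]
opening: 0.468
```

Call:
servo_tool(
  targets=[0,2,-5,0,0,2,-5,0,0,2,-5,0,0,2,-5,0,0,1,-4,0],
)

```text
time_s: 5.9
eef_pos: [0.6035, -0.1422, 0.0374]
eef_rot: [0.515, 0.484, 0.515, -0.484]
wrist_force: [-1.7, -3.8, 0.7]
opening: 0.469
```

```bash
cat >> m.py <<'E'
def arc(c,im,x0):
    k=[q for q in comps(im,(8,90,60),(36,255,255),150) if np.linalg.norm(cen(q)-proj(c,[*x0,.02]))<60]
    P=np.vstack([q[:,0] for q in k]).astype(float);a=np.linspace(0,2*np.pi,120,endpoint=False)
    def f(u):
        x=x0+u/1000
        H=cv2.convexHull(np.array([proj(c,(x[0]+.045*np.cos(t),x[1]+.045*np.sin(t),z)) for z in(.012,.026) for t in a],np.float32))
        return np.array([cv2.pointPolygonTest(H,tuple(map(float,p)),True) for p in P])
    r=least_squares(f,[0.,0.],loss="cauchy",f_scale=.4,diff_step=1e-2,x_scale=1) if 0 else None
    from scipy.optimize import minimize
    cost=lambda u:np.log1p((f(u)/.6-.0)**2).sum()
    best=min((minimize(cost,s,method="Nelder-Mead",options=dict(initial_simplex=np.array(s)+[[0,0],[4,0],[0,4]])) for s in ([0.,0.],[-5.,4.],[5.,-4.])),key=lambda r:r.fun)
    x=x0+best.x/1000;return x,int((abs(f(best.x))<.8).sum()),len(P)
def look(tag,x0=None):
    o=telemetry.get_obs();p=o["eef_pos"];print("t",o["time_s"],"tcp",p.round(4),"F",o["wrist_force"].round(1))
    out=[]
    for c in("scene","top"):
        im,d=cams.camera(c);cv2.imwrite(f"pics/{c}{tag}.png",cv2.resize(im[120:320,120:387],(800,600),interpolation=2))
        cv2.imwrite(f"pics/{c}{tag}_full.png",im)
        try:
            g,_=measure(c,cv2.imread(f"pics/{c}0.png"));m=(g[0]+g[1])/2;y=(g[0]-g[1])/np.linalg.norm(g[0]-g[1]);x=np.array([y[1],-y[0]])
            q=p[:2]+.0513*x if x0 is None else x0
            X,n,N=arc(c,im,q);print(c,"disc",X.round(4),"gauge mm",(1000*(X-m)@x).round(1),(1000*(X-m)@y).round(1),"inl",n,N,"hand mm",(1000*(p[:2]-m)@x).round(1),(1000*(p[:2]-m)@y).round(1))
        except Exception as e:print(c,"fail",e)
E
python3 - <<'E'
from m import *
look(5)
E
```

```text
t 5.9 tcp [ 0.6035 -0.1422  0.0374] F [-1.7 -3.8  0.7]
scene disc [ 0.596  -0.0936] gauge mm -83.6 11.4 inl 63 130 hand mm -132.6 6.9
top fail need at least one array to concatenate
```

View pics/scene5.png

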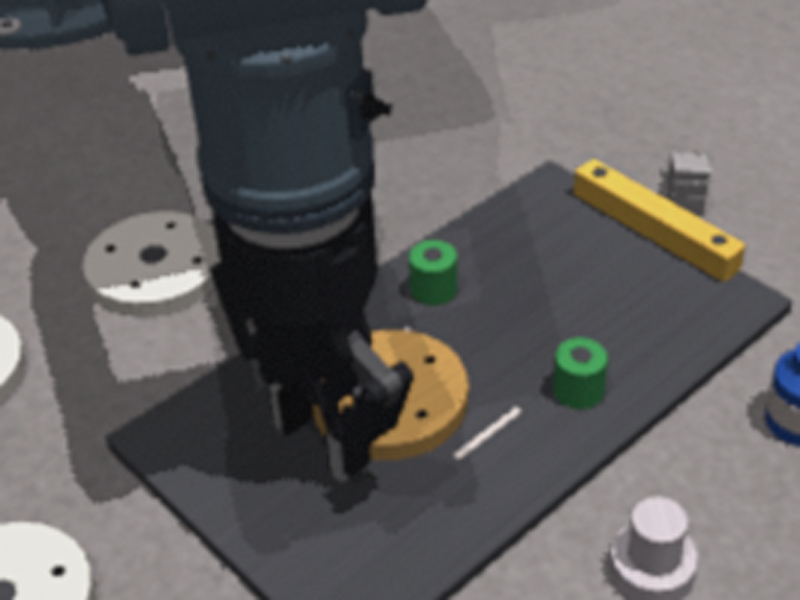

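Call:
servo_tool(
  targets=[0,1,-4,0,0,2,-5,0,0,2,-5,0,0,2,-5,0,0,2,-4,0],
)

```text
time_s: 6.5
eef_pos: [0.6106, -0.1191, 0.0373]
eef_rot: [0.515, 0.484, 0.515, -0.484]
wrist_force: [-2.0, -4.7, 2.6]
opening: 0.468
```

```bash
python3 - <<'E'
from m import *
look(6)
E
```

```text
t 6.5 tcp [ 0.6106 -0.1191  0.0373] F [-2.  -4.7  2.6]
scene disc [ 0.6029 -0.0705] gauge mm -61.0 3.1 inl 61 125 hand mm -110.0 -1.6
top fail need at least one array to concatenate
```

View pics/scene6.png

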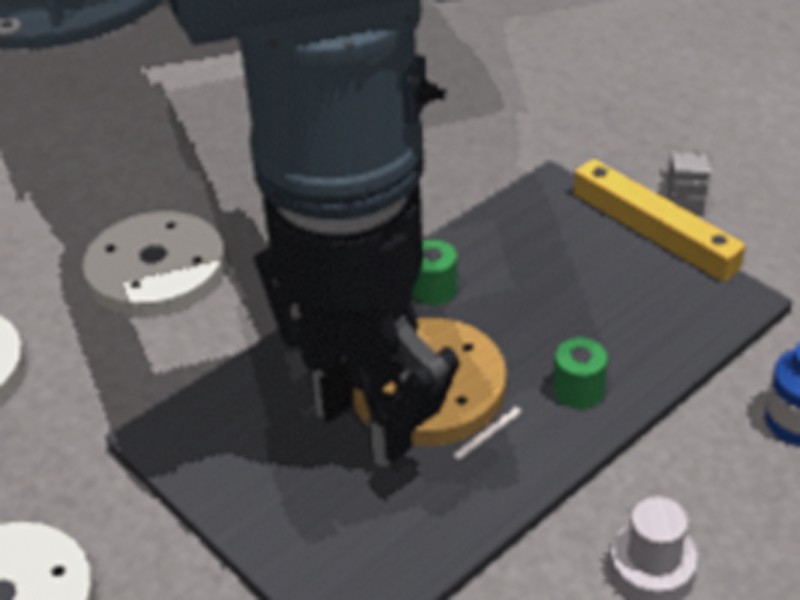

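View pics/top6.png

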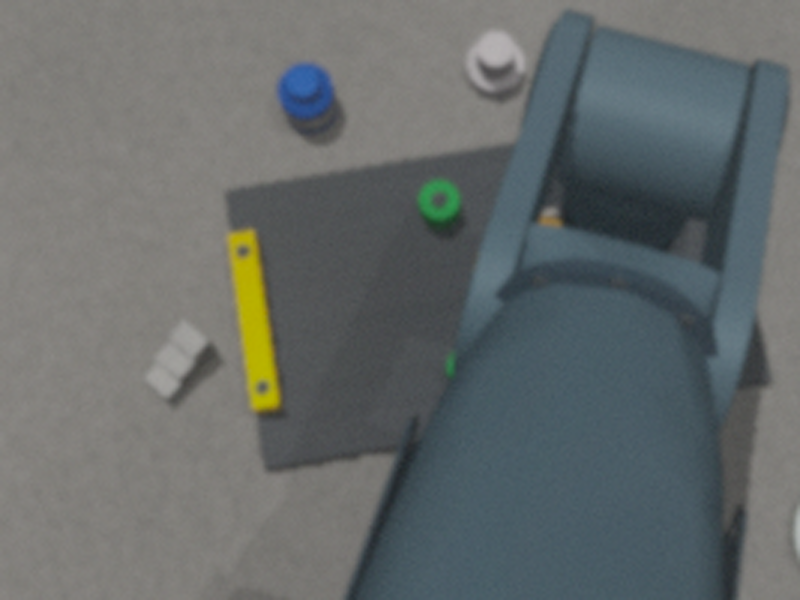

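```bash
python3 - <<'E'
from m import *
for c,x0 in(("scene",np.array([.588,-.143])),("top",np.array([.588,-.147]))):
    im=cv2.imread(f"pics/{c}0.png");g,_=measure(c,im);m=(g[0]+g[1])/2;y=(g[0]-g[1])/np.linalg.norm(g[0]-g[1]);x=np.array([y[1],-y[0]])
    X,n,N=arc(c,im,x0);print(c,n,N,(1000*(X-m)@x).round(1),(1000*(X-m)@y).round(1))
im=cv2.imread("pics/scene6_full.png")
a=np.linspace(0,2*np.pi,90)
for z in(.012,.026):
    P=np.array([proj("scene",(.6029+.045*np.cos(t),-.0705+.045*np.sin(t),z)) for t in a])
    for p in (P-[160,170])*4:
        pass
    big=cv2.resize(im[170:320,160:360],(800,600),interpolation=2) if z==.012 else big
    cv2.polylines(big,[((P-[160,170]+.5)*4).astype(np.int32)],True,(255,0,255),1)
cv2.imwrite("pics/ov6.png",big)
E
```

```text
scene 115 143 -134.1 25.0
top 120 120 -134.5 25.7
```

View pics/ov6.png

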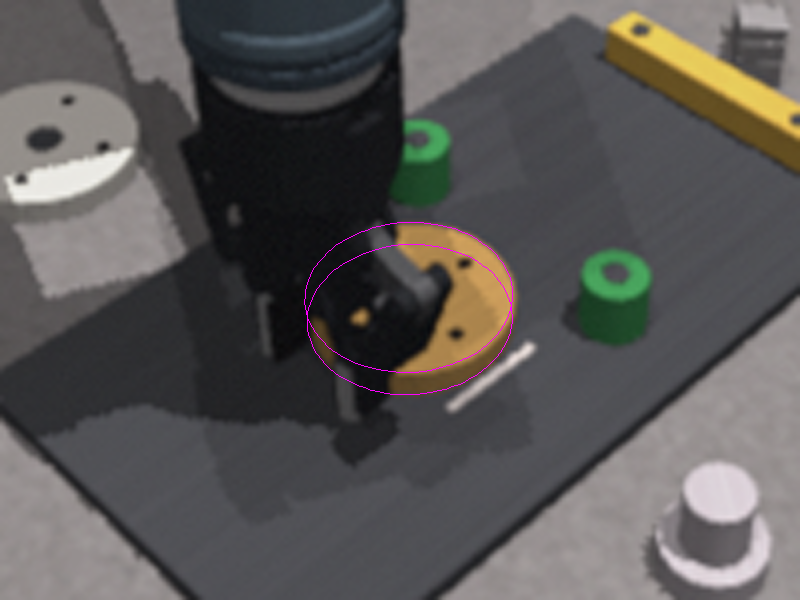

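Call:
servo_tool(
  targets=[0,1,-3,0,0,1,-4,0,0,1,-4,0,0,0,-3,0,0,0,-2,0],
)

```text
time_s: 7.1
eef_pos: [0.6129, -0.1029, 0.0373]
eef_rot: [0.515, 0.484, 0.515, -0.484]
wrist_force: [0.6, -3.8, 0.5]
opening: 0.471
```

```bash
python3 - <<'E'
from m import *
look(7)
E
```

```text
t 7.1 tcp [ 0.6129 -0.1029  0.0373] F [ 0.6 -3.8  0.5]
scene disc [ 0.6055 -0.0541] gauge mm -44.8 -0.5 inl 63 123 hand mm -93.9 -4.9
top fail need at least one array to concatenate
```

Flange is at (-45, -0.5) mm, within the ±1.5 mm clearance. Going straight through slowly, watching the force.

Call:
servo_tool(
  targets=[0,0,-4,0,0,0,-4,0,0,0,-4,0,0,0,-4,0,0,0,-4,0],
)

```text
time_s: 7.7
eef_pos: [0.6114, -0.0827, 0.0373]
eef_rot: [0.515, 0.484, 0.515, -0.484]
wrist_force: [-0.2, -3.3, 0.4]
opening: 0.465
```

Call:
servo_tool(
  targets=[0,0,-3,0,0,0,-3,0,0,0,-3,0,0,0,-3,0,0,0,-3,0],
)

```text
time_s: 8.2
eef_pos: [0.6105, -0.0679, 0.0373]
eef_rot: [0.515, 0.484, 0.515, -0.484]
wrist_force: [0.9, -4.9, 0.5]
opening: 0.469
```

```bash
python3 - <<'E'
from m import *
look(8)
E
```

```text
t 8.2 tcp [ 0.6105 -0.0679  0.0373] F [ 0.9 -4.9  0.5]
scene disc [ 0.6027 -0.0196] gauge mm -10.1 0.2 inl 48 115 hand mm -58.9 -4.7
top fail need at least one array to concatenate
```

View pics/scene8.png

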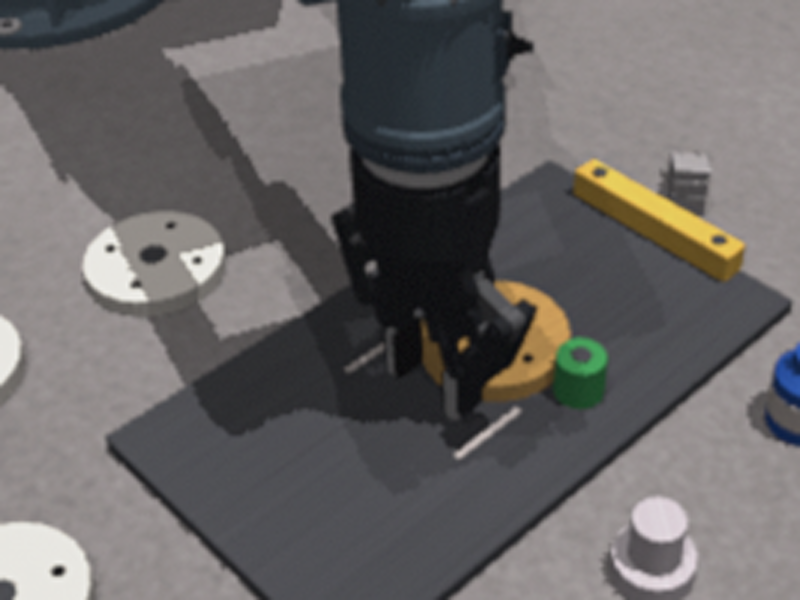

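Call:
servo_tool(
  targets=[0,0,-4,0,0,0,-4,0,0,0,-4,0,0,0,-4,0,0,0,-4,0],
)

```text
time_s: 8.8
eef_pos: [0.6093, -0.0478, 0.0373]
eef_rot: [0.515, 0.484, 0.515, -0.484]
wrist_force: [1.1, -4.8, 0.4]
opening: 0.468
```

Call:
servo_tool(
  targets=[0,0,-4,0,0,0,-4,0,0,0,-4,0,0,0,-4,0,0,0,-4,0],
)

```text
time_s: 9.3
eef_pos: [0.608, -0.0279, 0.0373]
eef_rot: [0.515, 0.484, 0.515, -0.484]
wrist_force: [0.3, -3.7, 0.7]
opening: 0.471
```

```bash
python3 - <<'E'
from m import *
look(9)
E
```

```text
t 9.3 tcp [ 0.608  -0.0279  0.0373] F [ 0.3 -3.7  0.7]
scene disc [0.6003 0.0216] gauge mm 31.1 0.0 inl 43 239 hand mm -18.7 -4.6
top disc [0.6098 0.1033] gauge mm 112.4 -9.3 inl 17 182 hand mm -18.3 0.6
```

View pics/scene9.png

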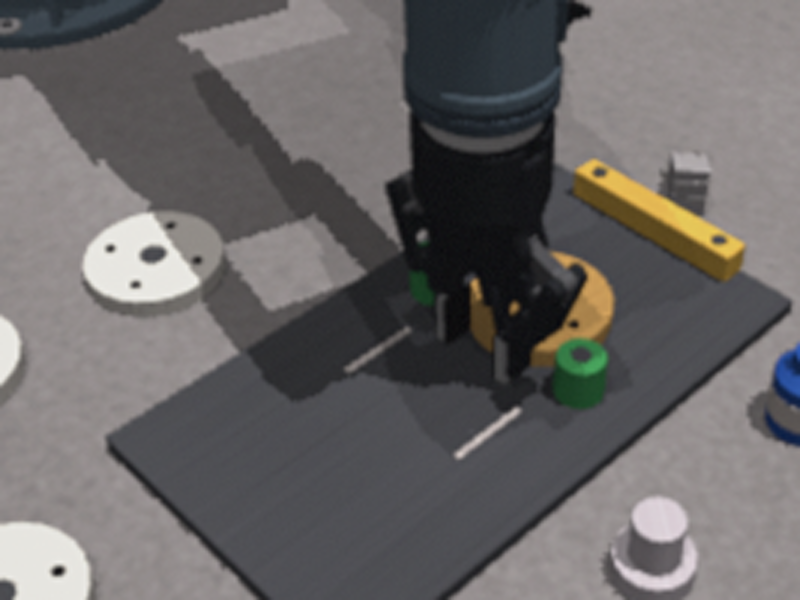

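```bash
python3 - <<'E'
from plan import *
o,R=axes();p=o["eef_pos"]
for s in(.03,.04,.05):
  print(s,[(z,((proj("scene",p*[1,1,0]+[0,0,z]+R[:,1]*s-R[:,2]*.011)-[120,120])*3).round().tolist()) for z in(.03,.04,.05,.06,.07,.08)])
E
```

```text
0.03 [(0.03, [537.0, 350.0]), (0.04, [537.0, 338.0]), (0.05, [538.0, 325.0]), (0.06, [538.0, 313.0]), (0.07, [539.0, 300.0]), (0.08, [539.0, 287.0])]
0.04 [(0.03, [549.0, 359.0]), (0.04, [550.0, 347.0]), (0.05, [551.0, 334.0]), (0.06, [551.0, 321.0]), (0.07, [552.0, 309.0]), (0.08, [552.0, 295.0])]
0.05 [(0.03, [562.0, 368.0]), (0.04, [563.0, 355.0]), (0.05, [564.0, 343.0]), (0.06, [564.0, 330.0]), (0.07, [565.0, 317.0]), (0.08, [566.0, 304.0])]
```

```bash
python3 - <<'E'
import cv2
im=cv2.imread("pics/scene9_full.png");cv2.imwrite("pics/z9.png",cv2.resize(im[180:260,250:350],(800,640),interpolation=2)[:600])
E
```

```text
(no output)
```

View pics/z9.png

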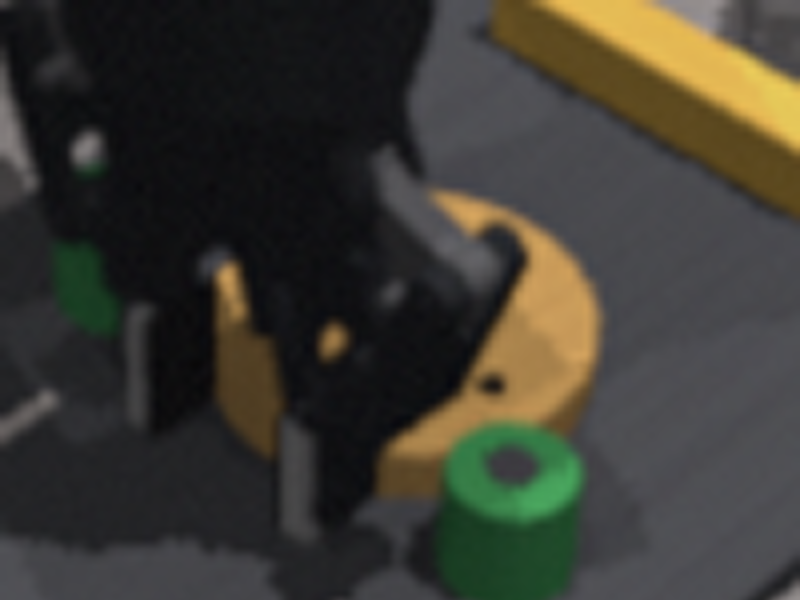

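The knuckles lie above the pins, and the fingers clear them by about 10 mm. Continuing.

Call:
servo_tool(
  targets=[0,0,-3,0,0,0,-3,0,0,0,-3,0,0,0,-3,0,0,0,-3,0],
)

```text
time_s: 9.9
eef_pos: [0.6071, -0.013, 0.0373]
eef_rot: [0.515, 0.484, 0.515, -0.484]
wrist_force: [-0.1, -4.3, 0.8]
opening: 0.47
```

Call:
servo_tool(
  targets=[0,0,-3,0,0,0,-3,0,0,0,-3,0,0,0,-3,0,0,0,-3,0],
)

```text
time_s: 10.4
eef_pos: [0.6062, 0.002, 0.0373]
eef_rot: [0.515, 0.484, 0.515, -0.484]
wrist_force: [-0.2, -5.6, 0.9]
opening: 0.47
```

Call:
servo_tool(
  targets=[0,0,-3,0,0,0,-3,0,0,0,-3,0,0,0,-3,0,0,0,-2,0],
)

```text
time_s: 10.9
eef_pos: [0.6053, 0.0161, 0.0373]
eef_rot: [0.515, 0.484, 0.515, -0.484]
wrist_force: [0.6, -3.9, 0.6]
opening: 0.466
```

```bash
python3 - <<'E'
from m import *
look(10)
E
```

```text
t 10.9 tcp [0.6053 0.0161 0.0373] F [ 0.6 -3.9  0.6]
scene disc [0.5971 0.0674] gauge mm 77.0 0.5 inl 51 195 hand mm 25.3 -4.6
top disc [0.6004 0.0947] gauge mm 104.5 0.6 inl 13 58 hand mm 25.7 0.5
```

View pics/scene10.png

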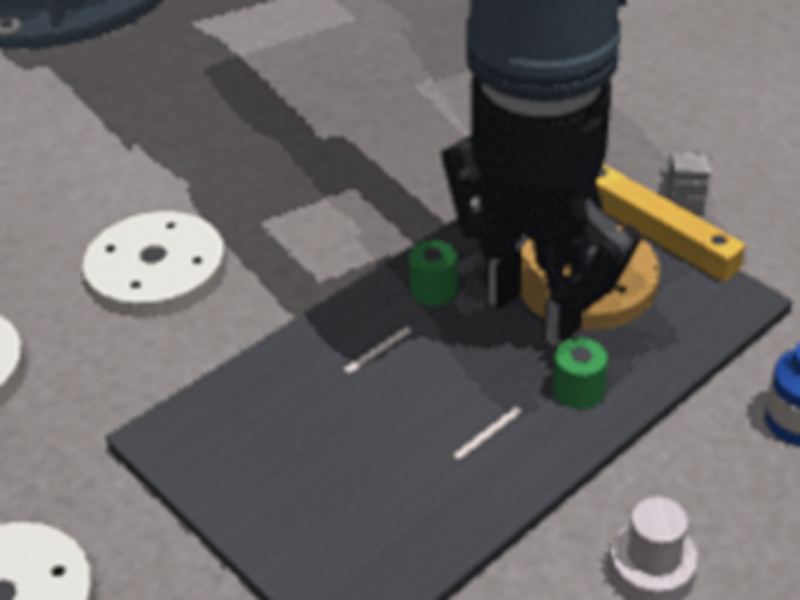

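Call:
servo_tool(
  targets=[0,0,-2,0,0,0,-2,0,0,0,-2,0,0,0,-2,0,0,0,-2,0],
)

```text
time_s: 11.5
eef_pos: [0.6047, 0.0258, 0.0373]
eef_rot: [0.515, 0.484, 0.515, -0.484]
wrist_force: [0.4, -4.7, 1.4]
opening: 0.471
```

Call:
servo_tool(
  targets=[0,0,-1,0,0,0,0,0,0,0,-1,0,0,0,0,0,0,0,0,0],
)

```text
time_s: 12.0
eef_pos: [0.6046, 0.0278, 0.0373]
eef_rot: [0.515, 0.484, 0.515, -0.484]
wrist_force: [-0.2, -3.6, -0.0]
opening: 0.473
```

Call:
servo_tool(
  targets=[0,0,-1,0,0,0,0,0,0,0,-1,0,0,0,0,0,0,0,0,0],
)

```text
time_s: 12.5
eef_pos: [0.6045, 0.0298, 0.0373]
eef_rot: [0.515, 0.484, 0.515, -0.484]
wrist_force: [-0.3, -3.9, 0.9]
opening: 0.467
```

Call:
servo_tool(
  targets=[0,0,-1,0,0,0,0,0,0,0,0,0,0,0,0,0,0,0,0,0],
)

```text
time_s: 13.0
eef_pos: [0.6044, 0.0308, 0.0373]
eef_rot: [0.515, 0.484, 0.515, -0.484]
wrist_force: [0.6, -2.9, -0.2]
opening: 0.472
```

Call:
servo_tool(
  targets=[0,0,-1,0,0,0,0,0,0,0,0,0,0,0,0,0,0,0,0,0],
)

```text
time_s: 13.5
eef_pos: [0.6044, 0.0311, 0.0373]
eef_rot: [0.515, 0.484, 0.515, -0.484]
wrist_force: [-0.1, -6.1, -0.2]
opening: 0.467
```

Call:
servo_tool(
  targets=[0,0,-1,0,0,0,0,0,0,0,0,0,0,0,0,0,0,0,0,0],
)

```text
time_s: 14.0
eef_pos: [0.6044, 0.0312, 0.0373]
eef_rot: [0.516, 0.484, 0.515, -0.485]
wrist_force: [0.8, -10.3, -0.5]
opening: 0.47
```

The force rose from 3 to 10 N while the hand stalled, so the flange is against the stop. Backing straight off, then up.

Call:
servo_tool(
  targets=[0,0,1,0,0,0,1,0,0,0,2,0,0,0,4,0,0,0,6,0],
)

```text
time_s: 14.5
eef_pos: [0.6049, 0.0191, 0.0372]
eef_rot: [0.515, 0.484, 0.516, -0.484]
wrist_force: [-0.4, 0.6, -0.5]
opening: 0.466
```

Call:
servo_tool(
  targets=[-10,0,2,0,-20,0,0,0,-30,0,0,0,-40,0,0,0,-30,0,0,0],
)

```text
time_s: 15.0
eef_pos: [0.6059, 0.0166, 0.1704]
eef_rot: [0.516, 0.485, 0.515, -0.484]
wrist_force: [0.3, -0.2, 0.1]
opening: 0.47
```

Call:
servo_tool(
  targets=[-20,0,40,0,0,0,45,0,0,0,45,0,0,0,45,0,0,0,45,0],
)

```text
time_s: 15.5
eef_pos: [0.6189, -0.2047, 0.1884]
eef_rot: [0.516, 0.484, 0.515, -0.484]
wrist_force: [1.0, -1.2, -0.8]
opening: 0.466
```

```bash
python3 - <<'E'
from m import *
look(11,np.array([.597,.081]))
E
```

```text
t 15.5 tcp [ 0.6189 -0.2047  0.1884] F [ 1.  -1.2 -0.8]
scene disc [0.5975 0.0822] gauge mm 91.8 -0.8 inl 79 192 hand mm -195.9 -4.7
top disc [0.6023 0.0807] gauge mm 90.4 -0.5 inl 100 216 hand mm -195.5 0.7
```

View pics/scene11.png

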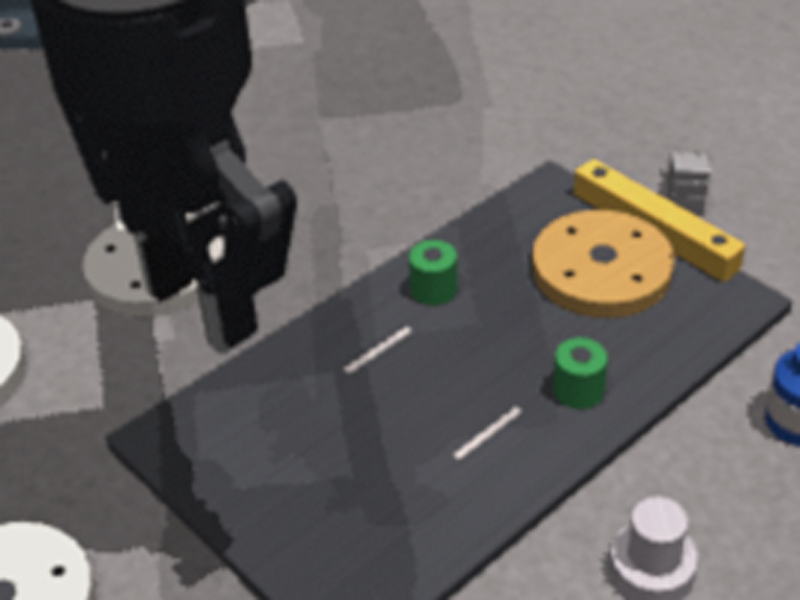

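View pics/top11.png

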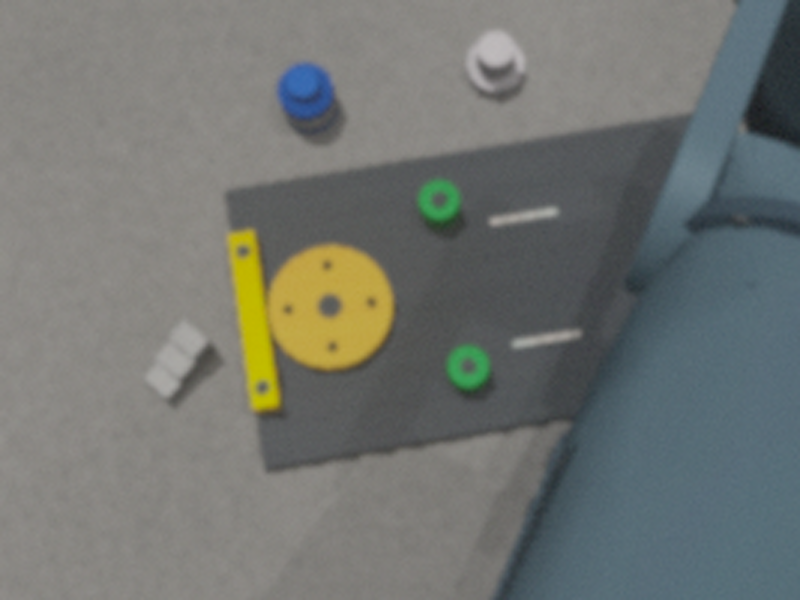

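The flange sits at about x = 90–92 mm (target 90), touching the bar at top crop (270,310). The bush, jaw and pot stand where they were. One still call so the arm is at rest, then I hand in.

Call:
servo_tool(
  targets=[0,0,0,0,0,0,0,0,0,0,0,0,0,0,0,0,0,0,0,0],
)

```text
time_s: 16.1
eef_pos: [0.6191, -0.2018, 0.1875]
eef_rot: [0.516, 0.484, 0.516, -0.484]
wrist_force: [-0.3, 0.0, 0.7]
opening: 0.466
```

```bash
python3 - <<'E'
from bench import workorder
print(workorder.hand_in())
E
```

```text
the job is handed in; nothing more can be done
None
```

I pushed the brass flange flat along the plate with the half-closed fingers, first onto the gap's axis and then through the gap between the green pins. I kept pushing until it met the yellow stop, where the force rose from about 3 N to 10 N and the hand stalled. I then backed straight off, raised the hand clear and handed the job in at about 16 s.

- **Flange position:** the last pictures put its centre 90.4 mm (top camera) and 91.8 mm (scene camera) past the gap, against a nominal 90 mm. Sideways it is within 1 mm of the axis. Its edge visibly touches the bar.
- **Force:** the readings I took never passed about 11 N.
- **Bystanders:** the bush, chuck jaw and blue pot look unmoved in the pictures.
- **Camera disagreement:** the two cameras differed by about 5 mm in world x, so I steered by positions measured relative to the pins. While the arm hid the flange from the top camera, its fits failed or were wrong, and I ignored them.

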